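Cover the heat block with the plate from the loading tray

TASK

Slide the flat steel cover plate along its loading tray until it hangs far enough over the tray's open front edge to be taken by its two long sides, touching down very slowly and never pressing it or the fingers down on the tray with more than 35 N, first touch included. Lift it off and lay it flat, square and centred on top of the heat block so that it covers the wells, without dropping it. Leave everything else on the bench where it stands.

Things in the scene. Friction and masses are not known exactly. Their poses are not given: they have to be found in the camera images.
- cover_center (a point): centre of the steel cover plate: 110 mm along its x, 60 mm along its y, 4 mm thick (this point lies 2 mm above its underside), about 0.2 kg, plain and rigid. It lies flat in the channel of the tray, its long side along the tray's x (either end of it serves). Balanced on an edge it tips when about half its length is over.
- tray_lip (a point): middle of the tray's open front edge, on the channel floor, 70 mm above the bench. Its x axis points from the edge into the tray, y across the channel, z up. The floor is level, 66 mm wide, 170 mm long, rigid: touching it or the cover at over 10 mm/s peaks high. The cover slides on it with a friction of about 0.15, a shut fingertip on the cover with about twice that or more, so a press of some 8 to 12 N drags it.
- tray: loading tray, fixed: solid white pedestal 180 mm long (x) and 104 mm wide with a grey channel floor; origin on the bench under its middle. Beside the channel run aluminium lips 19 mm wide, 6 mm above the floor (2 mm above the cover), so the cover cannot be gripped inside; a like lip closes the far (+x) end; the front (-x) end is open.
- block_top (a point): centre of the flat top of the heat block, 85 mm above the bench; its x axis is the long way of the block, z up. The cover is to lie here with its long side along x, either end first.
- heat_block: heat block, fixed: aluminium block 90 mm (x) by 44 mm (y), two rows of round wells in its top, standing 51 mm out of a grey base 150 x 120 mm and 34 mm high, so that fingers can reach down beside the block; origin on the bench under its middle.
- reservoir: bystander, loose, not to be disturbed: empty white open reservoir trough, 130 x 50 x 35 mm; origin under its centre on the bench
- well_plate: bystander, loose, not to be disturbed: white flat well plate, 127 x 85 x 12 mm; origin under its centre on the bench
- beaker: bystander, loose, not to be disturbed: glass beaker, 70 mm wide, 90 mm tall; origin under its centre on the bench
- reagent: bystander, loose, not to be disturbed: amber bottle, 60 mm wide, 140 mm tall; origin under its centre on the bench
- tip_box: bystander, loose, not to be disturbed: tip box, 122 x 87 mm, 62 mm tall; origin under its centre on the bench
- marker: bystander, loose, not to be disturbed: marker pen, 115 mm long, 14 mm high; origin under its centre on the bench
- jar: bystander, loose, not to be disturbed: small jar, 56 mm wide, 60 mm tall; origin under its centre on the bench
Not all that is in view belongs to the job. Of the things that look like the part that bears cover_center, the smallest one is meant. Leave any turquoise look-alike of the heat_block alone.

How it is judged:
On the way, in this order (a step that is already met when the one before it is completed fails the run):
1. the cover hangs at least 20 mm over the tray's front edge, still lying flat on the tray (x of cover_center in the frame of tray_lip between -0.002 and 0.035 m and z of cover_center in the frame of tray_lip below 0.005 m and angle between cover_center's own z axis and vertical below 0.06 rad), for 0.2 s.
2. the cover is in the fingers, 15 mm or more above the tray (z of cover_center in the frame of tray_lip above 0.017 m and contact force between the fingers and cover above 1 N), for 0.1 s.
At the end, for the whole second after the job is handed in: the cover lies flat and at rest on the heat block, its centre within 12 mm along and 10 mm across of the block's centre, its long side within 10 degrees of the block's (x of cover_center in the frame of block_top between -0.012 and 0.012 m and y of cover_center in the frame of block_top between -0.01 and 0.01 m and z of cover_center in the frame of block_top between -0.001 and 0.005 m and angle between the x axis of cover_center and the x axis of block_top, either way round below 0.17 rad and angle between cover_center's own z axis and vertical below 0.05 rad and linear speed of cover below 0.02 m/s); the robot touches nothing.
It fails at once if the cover is pressed on the tray with more than 35 N (contact force between cover and tray above 35 N).
It fails at once if the robot presses the tray itself with more than 35 N (contact force between any of the arm, the fingers and tray above 35 N).
It fails at once if the cover is dropped or flung (faster than 0.5 m/s with no finger on it) (linear speed of cover above 0.5 m/s and contact force between the fingers and cover below 0.01 N).
It fails at once if a bystander is moved by more than 30 mm (distance of any of reservoir, well_plate, beaker, reagent, tip_box, marker, jar from where it was at the start of the episode above 0.03 m).
It also fails if it takes over 58 s, if anything falls off the work surface, if the arm or the gripper's body presses on something with over 40 N, if the wrist force passes 120 N, or if a joint passes its speed limit or range.

ROBOT

A 6-joint arm with a two-finger parallel gripper is mounted at the origin on the work surface. World frame = base frame: x ahead of the robot, y to its left, z up, the work surface at z = 0. Lengths are in m, angles in rad, forces in N, time in s.
With the tool pointing down it reaches from about 0.325 to 0.775 m from the base axis. Payload 5.5 kg.
Tool frame: the origin (TCP) lies at the very end of the fingers, on their centre line; the grasp point (between the pads) lies 19 mm behind it; z points along the fingers, y is the direction in which the jaws open and shut (so a half turn about z gives the same grasp; the last joint's range is limited). The gripper opens to 85 mm and grips with 20 to 120 N. Pads are 22 mm wide; open, the fingers measure 114 mm over their backs; the gripper's body (76 mm by 85 mm) begins 54 mm behind the grasp point. The pads swing forward as they close: fully open they stand 13 mm farther back than shut.
Start: joints at [-1.398, 0.091, 1.231, -0, 1.82, -0.057], TCP at [0.137, -0.584, 0.231] pointing down, gripper open.
Joint ranges: [-2.87, 2.87], [-0.86, 2.18], [0.17, 2.46], [-1.51, 4.65], [0.06, 2.69], [-2.65, 2.65]. Speed limits (rad/s): [2.57, 2.57, 3.01, 3.14, 3.14, 3.14].

INTERFACE

Orientations are given as a 3x3 rotation matrix whose columns are the frame's x, y, z axes.
In Python, from plant import env gives the robot as it stands.
- The arm moves only by the shell command python3 -m handwheel 'ROWS' [FORCE]. ROWS is JSON, a list of rows, each an object of numbers: "gripper": the opening, from 0 (shut) to 1 (fully open); "dx", "dy", "dz": the shift along the tool's x, y, z scaled (see below); "spin": the turn about the tool's z scaled (see below). In form: [{"gripper": .., "dx": .., "dy": .., "dz": .., "spin": ..}, ...]. A call has 1 to 5 rows; each row is the pose to reach, as a shift and turn from the pose measured when the call began, along the tool's axes at that moment; what a row does not reach only later rows make up. The controller multiplies each number of a shift by 0.2 m and each number of a turn by pi/4 rad. A row lasts 1/12 s, in which the tool goes at most 41.7 mm and 7.16 degrees, less where a joint would pass 70% of its speed; a pose out of reach is approached as far as the arm can. A call with a number of a shift or a turn outside -1 to 1 is refused whole. A call with a gripper value outside its range is refused whole. The fingers move at their own pace and stop on an object; FORCE is the grip in N (left out, the last holds). Time passes only in rows, so rows that repeat a pose let the fingers close. It gives the time, the measured TCP pose, the force and the opening at its end, in the units of the state.
- env.state(): the state, without advancing time (a new reading comes with each control period).
- env.grab_frame(name): name is "scene" or "top" or "wrist"; returns a dict with "color" (384x512x3 uint8, red, green, blue), "fx", "fy", "cx", "cy" (pixels), "k1" (the pictures are not rectified: a ray, as slopes to the right and down, at radius r is drawn at 1 + k1 r^2 times it, then the intrinsics apply), "extrinsics" (4x4, takes a point from world to camera coordinates). Camera axes: x right, y down, z forward; pixel columns grow to the right and rows downward; lengths in m; the calibration is good to about 2 mm. A picture is of the moment at which its call begins. There is no depth.
- env.finish_job(): hands the job in, once; it reports no verdict.
Trained networks look in a picture, given as the dict that the camera call returned (one of the last four; its "shot" number tells which), for a name from the list of things; names that differ only in an ending like _2 or _b are one class to them, and where a whole thing is asked for, a point or a joint stands for the part that bears it (a point fixed in the world has none). Each returns a list of dicts, best first, with "conf" (0 to 1); they miss things now and then, are a little off and sometimes report something else, mostly with a low value. They report only what shows in the picture. A call takes as long as a camera call. They do not tell look-alikes from the thing itself.
- env.look_for(target, picture): "box" ([left, top, right, bottom] in pixels, round what is visible of it).
- env.place_of(target, picture): "location" ([row, column] in pixels: a listed point, or the origin of a listed thing).
The state is a dict: "time": time; "qpos": joint angles; "dq": joint speeds; "joint_torque": joint torques, N m; "tool_pos": TCP position; "eef_rot": TCP orientation; "force": force on the tool from outside, world axes, zero at the start; "torque": the same for the moment, N m; "gripper_width": finger opening in m.
Only numpy, scipy, OpenCV 4.12 (cv2) and the standard library are available. Lean on these libraries where they do the work, as an engineer would, in place of code of your own. Each camera call takes 0.05 s, during which the arm holds its last target.

## Working session

There is one attempt and no reset: what is moved stays moved. The work goes in short steps, Python scripts to look and compute and a shell command to move; the robot and the scene stay as the last step left them, time stands still between calls to the robot, and variables do not carry over. Pictures are saved under pics/ and viewed, and the job is handed in when it is done.

```bash
ls; mkdir -p pics; cat > h.py <<'E'
import numpy as np, cv2
from plant import env
def K(f): return np.array([[f['fx'],0,f['cx']],[0,f['fy'],f['cy']],[0,0,1.]])
def dist(f): return np.array([f['k1'],0,0,0,0.])
def px2w(f,u,v,z):
    n=cv2.undistortPoints(np.array([[[u,v]]],float),K(f),dist(f))[0,0]
    E=np.array(f['extrinsics']);R=E[:3,:3];t=E[:3,3]
    o=-R.T@t;d=R.T@np.array([n[0],n[1],1.]);s=(z-o[2])/d[2];return o+s*d
def w2px(f,P):
    E=np.array(f['extrinsics']);r,_=cv2.Rodrigues(E[:3,:3])
    return cv2.projectPoints(np.array(P,float).reshape(-1,1,3),r,E[:3,3],K(f),dist(f))[0].reshape(-1,2)
def save(f,n,crop=None,s=1):
    im=cv2.cvtColor(np.array(f['color']),cv2.COLOR_RGB2BGR)
    if crop: l,t,r,b=crop; im=im[t:b,l:r]
    cv2.imwrite('pics/'+n,cv2.resize(im,None,fx=s,fy=s,interpolation=cv2.INTER_CUBIC))
E
python3 - <<'E'
from h import *
for n in ['scene','top']:
    f=env.grab_frame(n);save(f,n+'1.png',None,1.5)
    E=np.array(f['extrinsics']);print(n,-E[:3,:3].T@E[:3,3],f['k1'],f['fx'])
    for t in ['cover_center','tray_lip','block_top','tray','heat_block','reservoir','well_plate','beaker','reagent','tip_box','marker','jar']:
        print(t,[(np.round(d['location']).tolist(),round(d['conf'],2)) for d in env.place_of(t,f)][:4])
    for t in ['cover_center','heat_block','tray']: print(t,env.look_for(t,f))
print(env.state())
E
```

```text
pics
scene [1.22931475 1.01076471 1.08868301] 0.05532917534982179 498.6178894738247
cover_center [([168.0, 227.0], 0.79), ([156.0, 284.0], 0.65), ([219.0, 243.0], 0.65), ([163.0, 166.0], 0.57)]
tray_lip [([157.0, 242.0], 0.98)]
block_top [([189.0, 347.0], 0.85), ([224.0, 293.0], 0.78)]
tray [([186.0, 226.0], 0.87)]
heat_block [([208.0, 346.0], 0.8), ([243.0, 290.0], 0.76)]
reservoir [([217.0, 246.0], 0.78)]
well_plate [([141.0, 217.0], 0.97)]
beaker [([264.0, 362.0], 0.68)]
reagent [([181.0, 226.0], 0.74), ([215.0, 178.0], 0.69), ([156.0, 239.0], 0.4)]
tip_box [([270.0, 225.0], 0.8)]
marker [([191.0, 278.0], 0.56)]
jar [([241.0, 198.0], 0.72)]
cover_center [{'box': [144.5, 152.8, 192.0, 175.6], 'conf': 0.85}, {'box': [260.9, 144.0, 301.6, 165.6], 'conf': 0.77}, {'box': [193.5, 149.0, 250.2, 201.7], 'conf': 0.72}, {'box': [213.2, 156.2, 244.9, 177.1], 'conf': 0.53}]
heat_block [{'box': [260.3, 216.0, 322.0, 263.4], 'conf': 0.9}, {'box': [315.2, 183.2, 378.8, 228.4], 'conf': 0.78}]
tray [{'box': [195.6, 148.7, 251.7, 203.6], 'conf': 0.74}]
top [ 4.41709669e-01 -5.49037221e-04  1.557459
[... 1135 characters left out ...]
e-05,
        1.81978173e+00, -5.66769138e-02]), 'dq': array([ 0.00173209, -0.0003935 , -0.00080626,  0.00029387,  0.00166928,
        0.00086608]), 'joint_torque': array([ 3.68437250e-04, -4.58455968e+01, -4.18082750e+01, -1.65485494e-04,
        7.86190758e-04, -1.23049539e-06]), 'tool_pos': array([ 0.13665976, -0.58423964,  0.23124492]), 'eef_rot': array([[ 9.73722844e-01,  2.27736299e-01,  1.70435323e-05],
       [ 2.27736298e-01, -9.73722844e-01,  4.54616517e-05],
       [ 2.69489451e-05, -4.03856178e-05, -9.99999999e-01]]), 'force': array([-7.10352512e-05,  8.62708115e-02, -9.30620428e-02]), 'torque': array([-0.00533045,  0.05174188,  0.01949643]), 'gripper_width': 0.08596894943238825}
```

View pics/scene1.png

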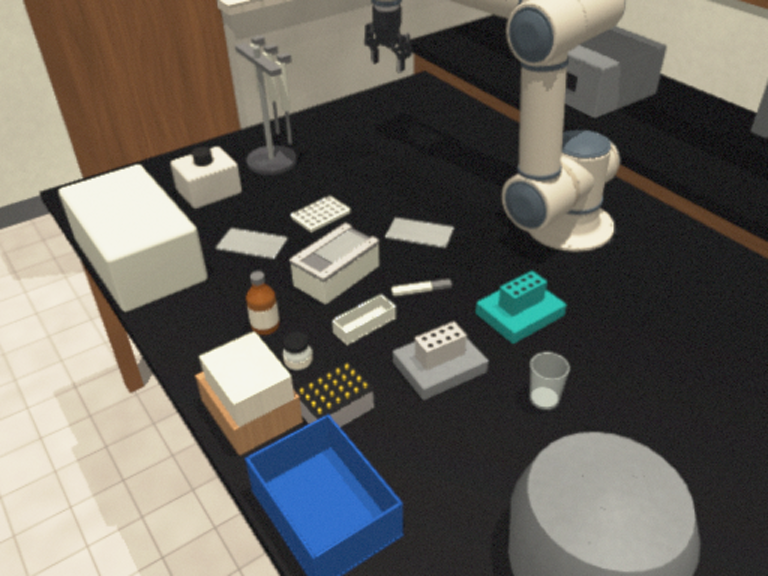

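View pics/top1.png

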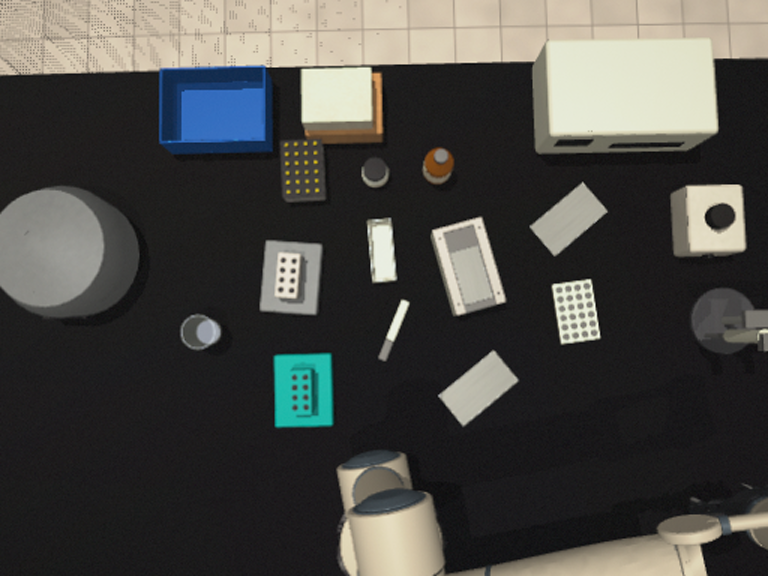

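Candidate covers, in top-camera pixels (column,row): bench plates at (375,146) and (318,259), and the plate in the tray at about (316,184). I choose the one in the tray: it's the smallest and it lies in the channel. Heat block candidates are the grey one at (192,183) and the turquoise one at (201,260); I choose the grey. Next, a close crop to check.

```bash
python3 - <<'E'
from h import *
f=env.grab_frame('top');save(f,'top_tray.png',(275,135,350,220),8)
save(f,'top_blk.png',(165,150,225,220),8)
import pickle
pickle.dump({k:f[k] for k in f},open('top.pkl','wb'))
g=env.grab_frame('scene');pickle.dump({k:g[k] for k in g},open('scene.pkl','wb'))
save(g,'sc_tray.png',(185,140,335,270),5)
E
```

```text
(no output)
```

View pics/top_tray.png

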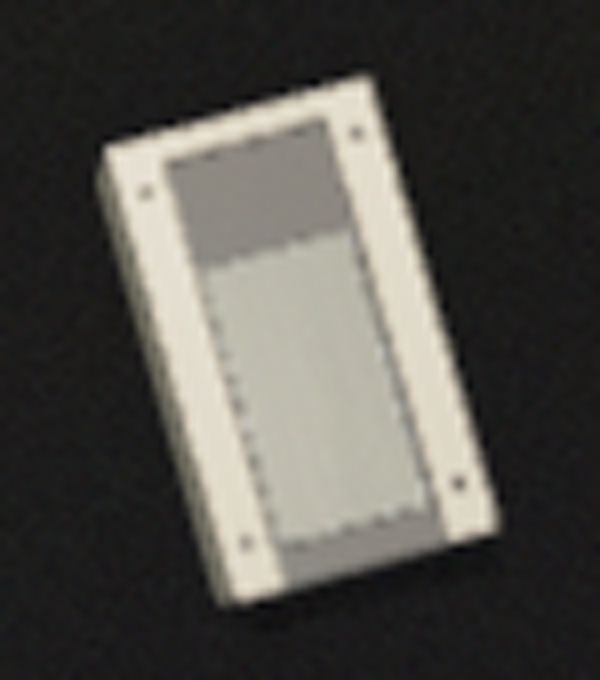

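View pics/top_blk.png

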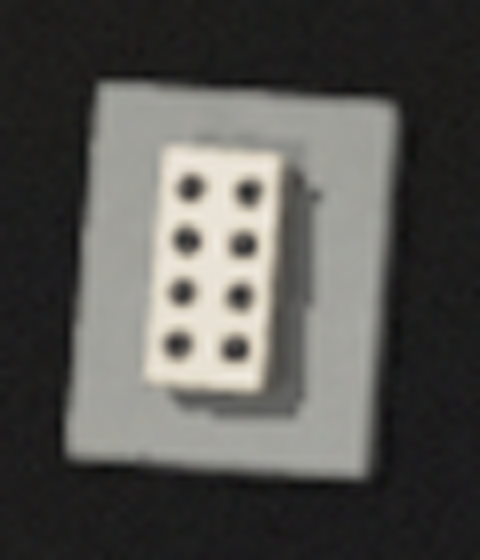

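View pics/sc_tray.png

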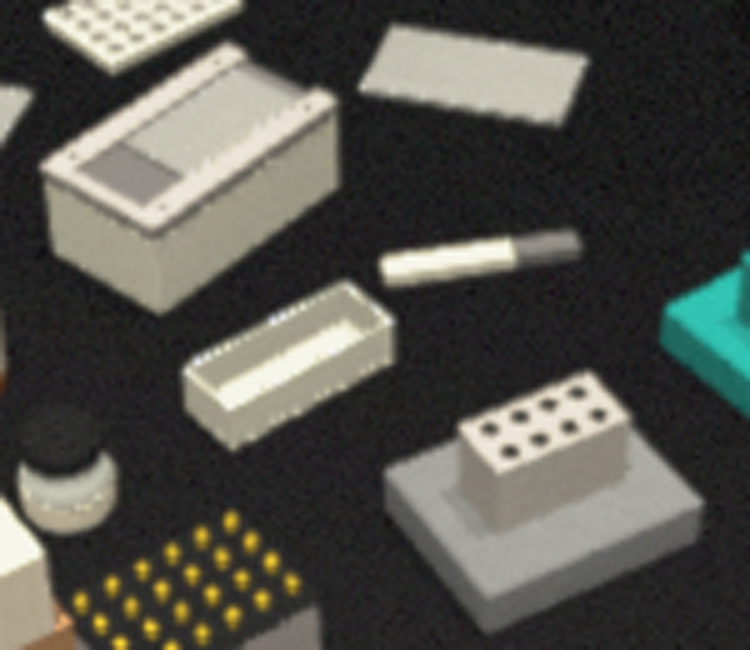

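```bash
cat > m.py <<'E'
from h import *
import pickle
f=pickle.load(open('top.pkl','rb'))
def W(pts,o,z): return np.array([px2w(f,o[0]+(x+.5)/8-.5,o[1]+(y+.5)/8-.5,z) for x,y in pts])
def rep(n,p):
    print(n,'ctr',np.round(p.mean(0),4),'sides',np.round([np.linalg.norm(p[i]-p[(i+1)%4]) for i in range(4)],4),
     'ang long',[round(float(np.degrees(np.arctan2(*(a)[[1,0]]))),1) for a in (p[0]-p[3],p[1]-p[2])],'short',[round(float(np.degrees(np.arctan2(*(a)[[1,0]]))),1) for a in (p[0]-p[1],p[3]-p[2])])
T=W([(103,147),(372,75),(500,532),(228,607)],(275,135),.076)
C=W([(203,270),(350,232),(435,510),(280,545)],(275,135),.074)
B=W([(165,145),(285,150),(265,390),(147,383)],(165,150),.085)
H=W([(97,80),(402,100),(370,480),(65,460)],(165,150),.034)
for n,p in zip('TCBH',(T,C,B,H)): rep(n,p)
print(((T[2]+T[3])/2), T[2],T[3])
g=pickle.load(open('scene.pkl','rb'))
print('scene lip net',px2w(g,242,157,.07),'block net',px2w(g,293,224,.085),'cover',px2w(g,227,168,.072))
print('top lip net',px2w(f,319,207,.07),'cover',px2w(f,312,184,.072))
E
python3 m.py
```

```text
T ctr [ 0.5708 -0.1712  0.076 ] sides [0.1074 0.1822 0.1079 0.1827] ang long [13.6, 13.8] short [103.8, 104.1]
C ctr [ 0.5517 -0.1771  0.074 ] sides [0.0585 0.1114 0.0609 0.1094] ang long [14.0, 15.2] short [103.3, 101.4]
B ctr [0.5598 0.1974 0.085 ] sides [0.0459 0.0918 0.045  0.0911] ang long [-4.9, -5.5] short [86.3, 85.4]
H ctr [0.5588 0.1973 0.034 ] sides [0.121  0.1503 0.1201 0.1505] ang long [-5.3, -5.7] short [85.0, 85.1]
[ 0.48215389 -0.19278625  0.076     ] [ 0.49530558 -0.2451039   0.076     ] [ 0.46900221 -0.1404686   0.076     ]
scene lip net [ 0.48689686 -0.18477593  0.07      ] block net [0.56053882 0.19659508 0.085     ] cover [ 0.56395944 -0.15974577  0.072     ]
top lip net [ 0.47855597 -0.19013872  0.07      ] cover [ 0.54946565 -0.17056421  0.072     ]
```

The crop shows the tray with its open end facing the robot (lower right), and the cover in the channel with its front edge about 15 mm inside. Sizes come out right: cover 110x60, tray 182x107, block 91x45. I'll use the bare floor behind the cover and push its rear edge with the shut fingers, which puts no press on the tray.

```bash
cat > g.py <<'E'
import sys; from h import *
LIP=np.array([.4834,-.1927,.07]);A=np.radians(13.8)
BL=np.array([.5598,.1974,.085])
def lip(x,y,z): return LIP+[x*np.cos(A)-y*np.sin(A),x*np.sin(A)+y*np.cos(A),z]
def tolip(p): d=np.array(p)-LIP;return np.array([d[0]*np.cos(A)+d[1]*np.sin(A),-d[0]*np.sin(A)+d[1]*np.cos(A),d[2]])
def go(t,yaw):
    s=env.state();R=np.array(s['eef_rot']);d=R.T@(np.array(t)-s['tool_pos'])
    cur=np.degrees(np.arctan2(R[1,0],R[0,0]))
    print('shift',np.round(d,4),'num',np.round(d/.2,4),'spin',round(-(yaw-cur)/45,4),'lipframe',np.round(tolip(s['tool_pos']),4),'F',np.round(s['force'],2),'w',round(s['gripper_width'],4),'t',s['time'])
if __name__=='__main__':
    a=[float(v) for v in sys.argv[2:]]
    if sys.argv[1]=='lip': go(lip(*a[:3]),13.8)
    else: go(np.array(a[:3]),a[3])
E
python3 g.py lip .147 0 .07
python3 -m handwheel '[{"gripper":0,"dx":0.92,"dy":-0.488,"dz":0.1,"spin":-0.013},{"gripper":0,"dx":0.92,"dy":-0.488,"dz":0.1,"spin":-0.013},{"gripper":0,"dx":0.92,"dy":-0.488,"dz":0.1,"spin":-0.013},{"gripper":0,"dx":0.92,"dy":-0.488,"dz":0.1,"spin":-0.013},{"gripper":0,"dx":0.92,"dy":-0.488,"dz":0.1,"spin":-0.013}]' 40
python3 g.py lip .147 0 .07
```

```text
shift [ 0.5738 -0.3039  0.0913] num [ 2.8691 -1.5196  0.4563] spin -0.0141 lipframe [-0.4301 -0.2975  0.1613] F [ 0.83  0.04 -0.21] w 0.0855 t 1.7
time: 2.12
tool_pos: [0.294, -0.4465, 0.2113]
eef_rot: [[0.971, 0.237, 0.0], [0.237, -0.971, -0.0], [0.0, 0.0, -1.0]]
force: [0.8, -0.5, 1.0]
gripper_width: 0.0255
shift [ 0.3912 -0.2019  0.0713] num [ 1.956  -1.0093  0.3564] spin -0.0018 lipframe [-0.2445 -0.2013  0.1413] F [ 0.81 -0.5   1.01] w 0.0255 t 2.1167
```

```bash

python3 -m handwheel '[{"gripper":0,"dx":0.97,"dy":-0.5,"dz":0.1},{"gripper":0,"dx":0.97,"dy":-0.5,"dz":0.1},{"gripper":0,"dx":0.97,"dy":-0.5,"dz":0.1},{"gripper":0,"dx":0.97,"dy":-0.5,"dz":0.1},{"gripper":0,"dx":0.97,"dy":-0.5,"dz":0.1}]'
python3 g.py lip .147 0 .05
```

```text
shift [ 0.3912 -0.2019  0.0913] num [ 1.956  -1.0093  0.4564] spin -0.0018 lipframe [-0.2445 -0.2013  0.1413] F [ 0.81 -0.5   1.01] w 0.0255 t 2.1167schema error: expected keys gripper, dx, dy, dz, spin
```

```bash

python3 -m handwheel '[{"gripper":0,"dx":0.97,"dy":-0.5,"dz":0.1,"spin":0},{"gripper":0,"dx":0.97,"dy":-0.5,"dz":0.1,"spin":0},{"gripper":0,"dx":0.97,"dy":-0.5,"dz":0.1,"spin":0},{"gripper":0,"dx":0.97,"dy":-0.5,"dz":0.1,"spin":0},{"gripper":0,"dx":0.97,"dy":-0.5,"dz":0.1,"spin":0}]'
python3 g.py lip .147 0 .05
```

```text
time: 2.53
tool_pos: [0.4506, -0.3099, 0.1926]
eef_rot: [[0.971, 0.237, 0.001], [0.237, -0.971, -0.001], [0.001, 0.001, -1.0]]
force: [0.4, -0.4, -0.3]
gripper_width: -0.0001
shift [ 0.2067 -0.1064  0.0726] num [ 1.0333 -0.5319  0.3629] spin -0.0019 lipframe [-0.0599 -0.106   0.1226] F [ 0.42 -0.36 -0.26] w -0.0001 t 2.5333
```

```bash

python3 -m handwheel '[{"gripper":0,"dx":1,"dy":-0.532,"dz":0.25,"spin":0},{"gripper":0,"dx":1,"dy":-0.532,"dz":0.25,"spin":0},{"gripper":0,"dx":1,"dy":-0.532,"dz":0.25,"spin":0},{"gripper":0,"dx":1,"dy":-0.532,"dz":0.25,"spin":0},{"gripper":0,"dx":1,"dy":-0.532,"dz":0.25,"spin":0}]'
python3 g.py lip .147 0 .02
python3 - <<'E'
from h import *
f=env.grab_frame('wrist');save(f,'w1.png',None,1.3)
E
```

```text
time: 2.95
tool_pos: [0.6023, -0.1742, 0.1478]
eef_rot: [[0.971, 0.237, 0.001], [0.237, -0.971, -0.001], [0.001, 0.001, -1.0]]
force: [0.3, 0.3, -0.4]
gripper_width: -0.0
shift [ 0.027  -0.0105  0.0578] num [ 0.135  -0.0524  0.2889] spin -0.0017 lipframe [ 0.1199 -0.0104  0.0778] F [ 0.25  0.3  -0.44] w -0.0 t 2.95
```

View pics/w1.png

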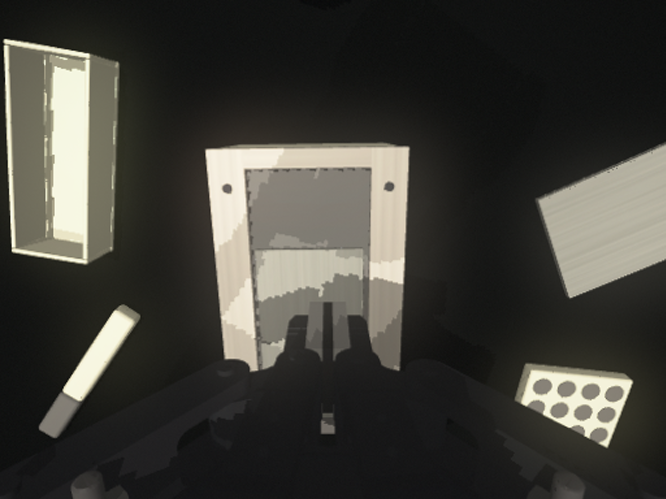

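The wrist view shows the cover's rear edge at row ~248 (of 500), bare floor up to row ~168, and the fingers over the cover with the channel centred. I'll check this with the calibration.

```bash

python3 - <<'E'
from g import *
f=env.grab_frame('wrist')
for n,u,v,z in [('rearL',256,248,.074),('rearR',364,249,.074),('farL',245,169,.076),('farR',370,167,.076),('outL',206,150,.076),('outR',409,147,.076)]:
    print(n,np.round(tolip(px2w(f,u/1.3,v/1.3,z)),4))
go(lip(.147,0,.02),13.8)
E
```

```text
rearL [0.1341 0.0336 0.004 ]
rearR [ 0.1338 -0.0247  0.004 ]
farL [0.1763 0.0369 0.006 ]
farR [ 0.1776 -0.0264  0.006 ]
outL [0.1857 0.0561 0.006 ]
outR [ 0.1875 -0.0455  0.006 ]
shift [ 0.0254 -0.007   0.0545] num [ 0.127  -0.0348  0.2725] spin 0.0059 lipframe [ 0.1217 -0.0073  0.0745] F [-0.84 -0.72 -0.92] w -0.0001 t 3.05
```

```bash

python3 -m handwheel '[{"gripper":0,"dx":0.127,"dy":-0.036,"dz":0.1,"spin":0},{"gripper":0,"dx":0.127,"dy":-0.036,"dz":0.1,"spin":0},{"gripper":0,"dx":0.127,"dy":-0.036,"dz":0.1,"spin":0}]'
python3 - <<'E'
from g import *
f=env.grab_frame('wrist');save(f,'w2.png',None,1.5)
go(lip(.147,0,.02),13.8)
import pickle;pickle.dump(dict(f),open('w2.pkl','wb'))
f=env.grab_frame('top');save(f,'t2.png',(260,120,370,230),7)
E
```

```text
time: 3.3
tool_pos: [0.6256, -0.1567, 0.122]
eef_rot: [[0.97, 0.244, -0.007], [0.244, -0.97, 0.004], [-0.006, -0.005, -1.0]]
force: [0.4, -0.9, 0.4]
gripper_width: 0.0
shift [0.0006 0.0002 0.0338] num [0.0032 0.001  0.169 ] spin 0.0063 lipframe [1.465e-01 1.000e-04 5.380e-02] F [ 0.26  0.65 -0.24] w 0.0006 t 3.35
```

View pics/w2.png

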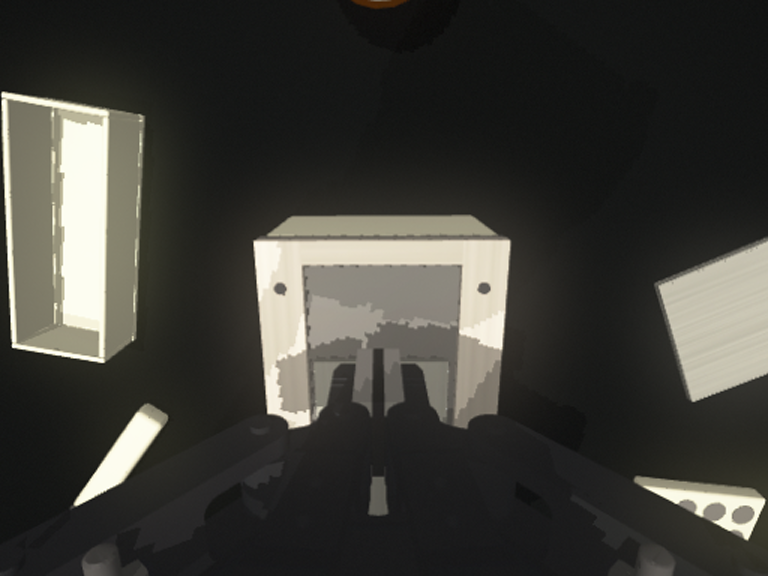

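View pics/t2.png

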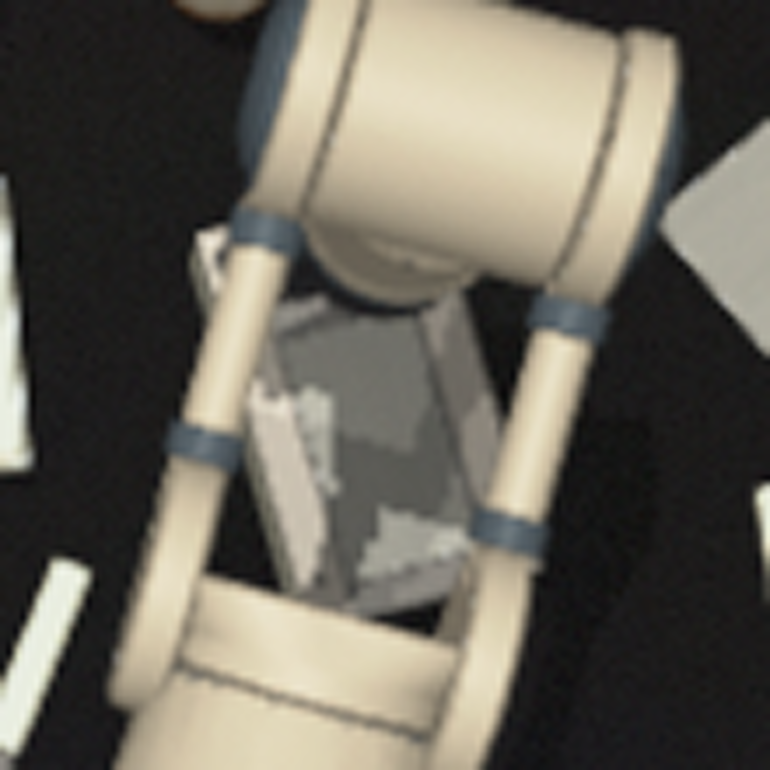

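```bash

python3 - <<'E'
from g import *
import pickle
f=pickle.load(open('w2.pkl','rb'))
for n,u,v,z in [('rearL',314,360,.074),('rearR',447,362,.074),('farL',303,266,.076),('farR',462,266,.076),('outL',255,240,.076),('outR',510,240,.076)]:
    print(n,np.round(tolip(px2w(f,u/1.5,v/1.5,z)),4))
go(lip(.147,0,.02),13.8); print(env.state()['eef_rot'])
print(np.round(w2px(f,env.state()['tool_pos'])*1.5))
E
```

```text
rearL [0.1282 0.0292 0.004 ]
rearR [ 0.1277 -0.0294  0.004 ]
farL [0.1712 0.032  0.006 ]
farR [ 0.1717 -0.0331  0.006 ]
outL [0.1819 0.0509 0.006 ]
outR [ 0.1826 -0.0518  0.006 ]
shift [ 0.0006 -0.0004  0.035 ] num [ 0.0028 -0.002   0.1751] spin 0.0052 lipframe [ 0.1465 -0.0005  0.055 ] F [-1.13 -0.19  0.95] w 0.0002 t 3.4
[[ 0.97014503  0.24251454 -0.00230567]
 [ 0.24251927 -0.97014441  0.00205666]
 [-0.00173806 -0.00255443 -0.99999523]]
[[382. 377.]]
```

```bash

python3 -m handwheel '[{"gripper":0,"dx":0,"dy":0,"dz":0.05,"spin":0},{"gripper":0,"dx":0,"dy":0,"dz":0.1,"spin":0},{"gripper":0,"dx":0,"dy":0,"dz":0.15,"spin":0},{"gripper":0,"dx":0,"dy":0,"dz":0.19,"spin":0},{"gripper":0,"dx":0,"dy":0,"dz":0.21,"spin":0.005}]'
python3 -m handwheel '[{"gripper":0,"dx":0,"dy":0,"dz":0,"spin":0},{"gripper":0,"dx":0,"dy":0,"dz":0,"spin":0}]'
python3 g.py lip .147 0 .0015
```

```text
time: 3.82
tool_pos: [0.6246, -0.1582, 0.0807]
eef_rot: [[0.971, 0.238, -0.005], [0.238, -0.971, 0.003], [-0.004, -0.004, -1.0]]
force: [-0.1, -0.9, -0.1]
gripper_width: 0.0004
time: 3.98
tool_pos: [0.624, -0.1582, 0.0796]
eef_rot: [[0.971, 0.238, -0.007], [0.238, -0.971, 0.003], [-0.006, -0.005, -1.0]]
force: [-0.2, -0.0, 0.8]
gripper_width: -0.0002
shift [0.0023 0.0001 0.0081] num [0.0114 0.0003 0.0406] spin -0.0008 lipframe [0.1448 0.     0.0096] F [-0.24 -0.03  0.76] w -0.0002 t 3.9833
```

```bash

python3 -m handwheel '[{"gripper":0,"dx":0.002,"dy":0,"dz":0.0035,"spin":0},{"gripper":0,"dx":0.004,"dy":0,"dz":0.007,"spin":0},{"gripper":0,"dx":0.006,"dy":0,"dz":0.0105,"spin":0},{"gripper":0,"dx":0.008,"dy":0,"dz":0.014,"spin":0},{"gripper":0,"dx":0.01,"dy":0,"dz":0.0175,"spin":0}]'
python3 g.py lip .147 0 .0015
```

```text
time: 4.4
tool_pos: [0.6261, -0.1577, 0.0764]
eef_rot: [[0.971, 0.238, -0.006], [0.238, -0.971, 0.003], [-0.005, -0.005, -1.0]]
force: [0.3, -0.0, -0.7]
gripper_width: -0.0003
shift [0.     0.     0.0049] num [0.0002 0.0001 0.0244] spin -0.0007 lipframe [ 0.147  -0.      0.0064] F [ 0.3  -0.03 -0.67] w -0.0003 t 4.4
```

```bash

python3 -m handwheel '[{"gripper":0,"dx":0,"dy":0,"dz":0.0035,"spin":0},{"gripper":0,"dx":0,"dy":0,"dz":0.007,"spin":0},{"gripper":0,"dx":0,"dy":0,"dz":0.0105,"spin":0},{"gripper":0,"dx":0,"dy":0,"dz":0.014,"spin":0},{"gripper":0,"dx":0,"dy":0,"dz":0.0175,"spin":0}]'
python3 g.py lip .147 0 .0015
```

```text
time: 4.82
tool_pos: [0.6261, -0.1576, 0.0728]
eef_rot: [[0.971, 0.238, -0.006], [0.238, -0.971, 0.003], [-0.005, -0.005, -1.0]]
force: [-0.4, 0.8, -0.2]
gripper_width: -0.0002
shift [0.0001 0.     0.0013] num [0.0003 0.0002 0.0064] spin -0.0006 lipframe [0.147  0.     0.0028] F [-0.38  0.75 -0.19] w -0.0002 t 4.8167
```

```bash

python3 -m handwheel '[{"gripper":0,"dx":0,"dy":0,"dz":0.003,"spin":0},{"gripper":0,"dx":0,"dy":0,"dz":0.006,"spin":0},{"gripper":0,"dx":-0.01,"dy":0,"dz":0.006,"spin":0},{"gripper":0,"dx":-0.02,"dy":0,"dz":0.006,"spin":0},{"gripper":0,"dx":-0.03,"dy":0,"dz":0.006,"spin":0}]'
python3 g.py lip .147 0 .0015
python3 -m handwheel '[{"gripper":0,"dx":-0.01,"dy":0,"dz":0,"spin":0},{"gripper":0,"dx":-0.02,"dy":0,"dz":0,"spin":0},{"gripper":0,"dx":-0.03,"dy":0,"dz":0,"spin":0},{"gripper":0,"dx":-0.04,"dy":0,"dz":0,"spin":0},{"gripper":0,"dx":-0.05,"dy":0,"dz":0,"spin":0}]'
python3 g.py lip .147 0 .0015
python3 - <<'E'
from h import *
f=env.grab_frame('wrist');save(f,'w3.png',None,1.5)
E
```

```text
time: 5.23
tool_pos: [0.62, -0.1592, 0.0716]
eef_rot: [[0.971, 0.238, -0.006], [0.238, -0.971, 0.003], [-0.005, -0.005, -1.0]]
force: [0.4, -0.4, 0.5]
gripper_width: 0.0004
shift [ 0.0063 -0.      0.0001] num [ 0.0316 -0.0001  0.0004] spin -0.0008 lipframe [ 0.1407 -0.      0.0016] F [ 0.35 -0.41  0.49] w 0.0004 t 5.2333
time: 5.65
tool_pos: [0.6102, -0.1616, 0.0718]
eef_rot: [[0.971, 0.238, -0.006], [0.238, -0.971, 0.003], [-0.005, -0.004, -1.0]]
force: [0.6, 0.2, -0.5]
gripper_width: -0.0001
shift [ 0.0164 -0.      0.0003] num [ 0.0822 -0.0001  0.0013] spin -0.0007 lipframe [ 0.1306 -0.      0.0018] F [ 0.63  0.16 -0.47] w -0.0001 t 5.65
```

View pics/w3.png

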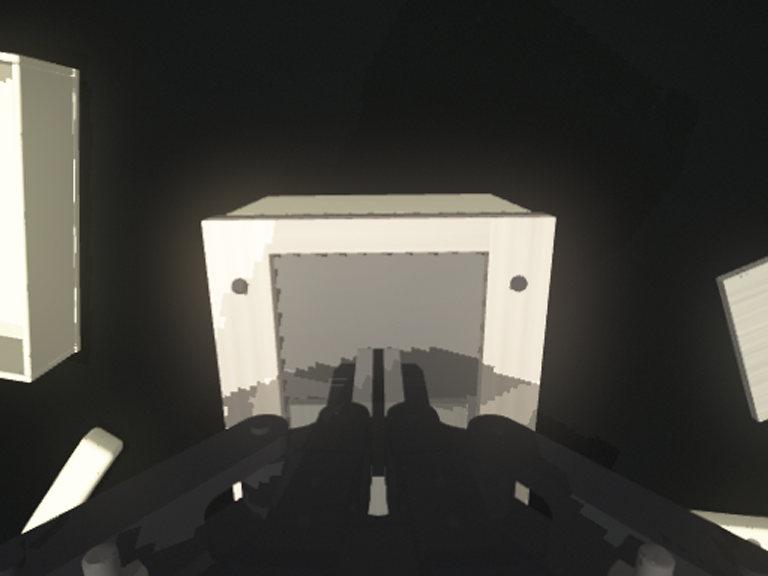

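```bash

python3 - <<'E'
from g import *
f=env.grab_frame('wrist')
for u,v in [(305,400),(450,403)]: print(np.round(tolip(px2w(f,u/1.5,v/1.5,.074)),4))
for u,v in [(270,254),(488,252)]: print(np.round(tolip(px2w(f,u/1.5,v/1.5,.076)),4))
E
python3 -m handwheel '[{"gripper":0,"dx":-0.015,"dy":0,"dz":0.001,"spin":0},{"gripper":0,"dx":-0.03,"dy":0,"dz":0.001,"spin":0},{"gripper":0,"dx":-0.045,"dy":0,"dz":0.001,"spin":0},{"gripper":0,"dx":-0.06,"dy":0,"dz":0.001,"spin":0},{"gripper":0,"dx":-0.075,"dy":0,"dz":0.001,"spin":0}]'
python3 g.py lip .147 0 .0015
python3 - <<'E'
from h import *
f=env.grab_frame('wrist');save(f,'w4.png',None,1.5)
E
```

```text
[0.1213 0.0242 0.004 ]
[ 0.1202 -0.024   0.004 ]
[0.1713 0.032  0.006 ]
[ 0.1719 -0.0328  0.006 ]
time: 6.17
tool_pos: [0.5951, -0.1653, 0.0716]
eef_rot: [[0.971, 0.238, -0.006], [0.238, -0.971, 0.003], [-0.006, -0.005, -1.0]]
force: [0.3, -0.0, 0.3]
gripper_width: -0.0003
shift [ 0.032 -0.    -0.   ] num [ 0.1598 -0.0002 -0.0002] spin -0.001 lipframe [ 0.115  -0.      0.0016] F [ 0.31 -0.05  0.33] w -0.0003 t 6.1667
```

View pics/w4.png

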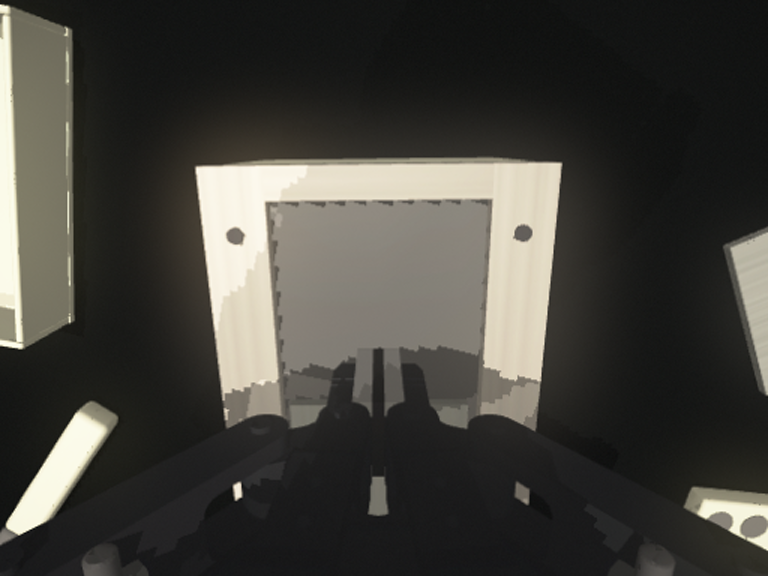

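```bash

python3 -m handwheel '[{"gripper":0,"dx":-0.015,"dy":0,"dz":0.0005,"spin":0},{"gripper":0,"dx":-0.03,"dy":0,"dz":0.0005,"spin":0},{"gripper":0,"dx":-0.05,"dy":0,"dz":0.001,"spin":0},{"gripper":0,"dx":-0.07,"dy":0,"dz":0.001,"spin":0},{"gripper":0,"dx":-0.09,"dy":0,"dz":0.001,"spin":0}]'
python3 g.py lip .08 0 .0015
```

```text
time: 6.63
tool_pos: [0.5768, -0.1698, 0.0716]
eef_rot: [[0.971, 0.238, -0.007], [0.238, -0.971, 0.003], [-0.006, -0.005, -1.0]]
force: [0.4, 0.4, -0.5]
gripper_width: 0.0001
shift [-0.0162 -0.0001  0.0002] num [-0.0809 -0.0004  0.001 ] spin -0.0013 lipframe [ 0.0962 -0.0001  0.0016] F [ 0.37  0.42 -0.52] w 0.0001 t 6.6333
```

```bash

python3 -m handwheel '[{"gripper":0,"dx":-0.02,"dy":0,"dz":0.0005,"spin":0},{"gripper":0,"dx":-0.04,"dy":0,"dz":0.0005,"spin":0},{"gripper":0,"dx":-0.06,"dy":0,"dz":0.001,"spin":0},{"gripper":0,"dx":-0.074,"dy":0,"dz":0.001,"spin":0},{"gripper":0,"dx":-0.08,"dy":0,"dz":0.001,"spin":0}]'
python3 -m handwheel '[{"gripper":0,"dx":0,"dy":0,"dz":-0.05,"spin":0},{"gripper":0,"dx":0,"dy":0,"dz":-0.15,"spin":0},{"gripper":0,"dx":0,"dy":0,"dz":-0.3,"spin":0}]'
python3 g.py lip .08 0 .0015
python3 - <<'E'
from g import *
import pickle
f=env.grab_frame('scene');save(f,'s5.png',(195,135,265,215),9);pickle.dump(dict(f),open('s5.pkl','wb'))
f=env.grab_frame('wrist');save(f,'w5.png',None,1.5)
E
```

```text
time: 7.05
tool_pos: [0.5608, -0.1738, 0.0714]
eef_rot: [[0.971, 0.237, -0.007], [0.237, -0.971, 0.003], [-0.006, -0.005, -1.0]]
force: [-0.2, -0.2, -0.1]
gripper_width: 0.0001
time: 7.3
tool_pos: [0.5596, -0.1734, 0.1293]
eef_rot: [[0.971, 0.237, -0.013], [0.237, -0.971, 0.005], [-0.011, -0.008, -1.0]]
force: [0.7, -0.4, -0.2]
gripper_width: 0.0001
shift [0.002  0.001  0.0578] num [0.0101 0.0052 0.2889] spin -0.0016 lipframe [0.0786 0.0006 0.0593] F [ 0.68 -0.36 -0.19] w 0.0001 t 7.3
```

View pics/s5.png

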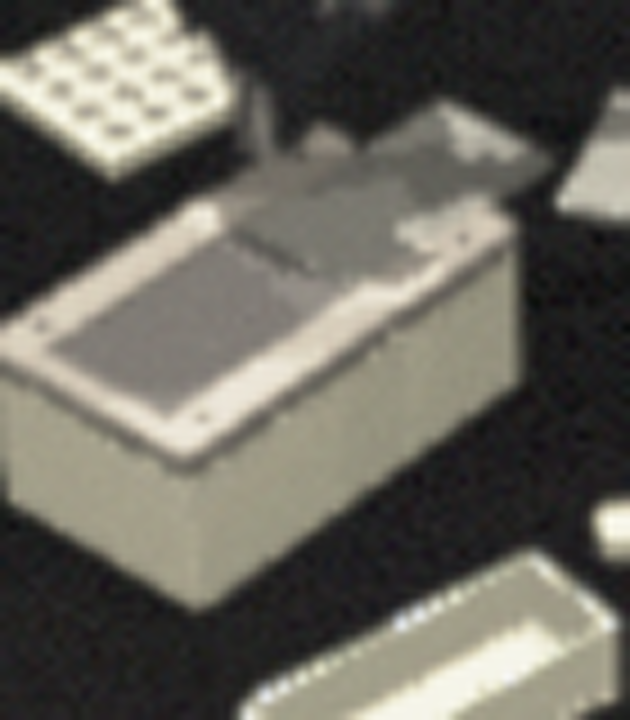

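View pics/w5.png

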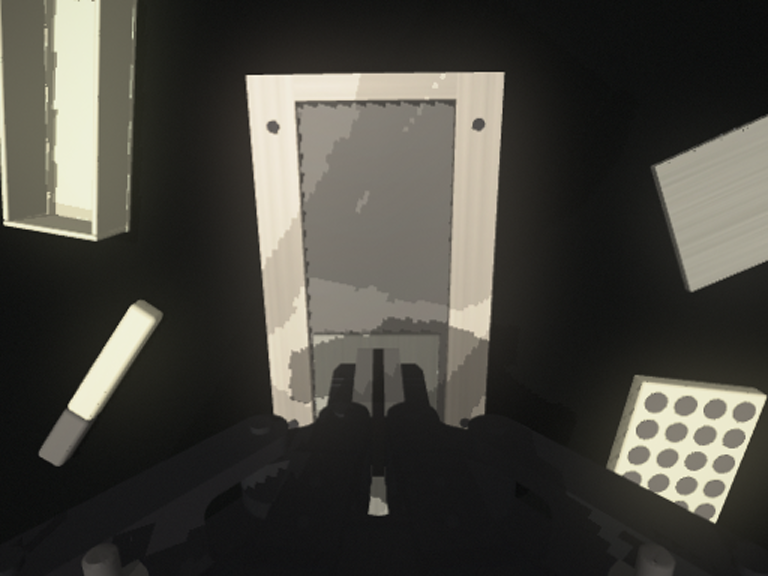

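The cover now hangs well past the front edge. In the scene crop its front corners are at (440,97) and (550,158), and its rear edge is near (230,232). In the wrist view the rear edge is at row 334.

```bash

python3 - <<'E'
from g import *
import pickle
f=pickle.load(open('s5.pkl','rb'))
for n,x,y,z in [('front1',442,97,.074),('front2',552,158,.074),('rear1',230,230,.074),('farc',5,338,.076),('farc2',187,462,.076),('nearR',520,225,.076)]:
    print(n,np.round(tolip(px2w(f,195+(x+.5)/9-.5,135+(y+.5)/9-.5,z)),4))
f=env.grab_frame('wrist')
import pickle;save(f,'w6.png',None,1.5)
for u,v,z in [(315,334,.074),(438,334,.074),(296,102,.076),(456,101,.076)]: print(np.round(tolip(px2w(f,u/1.5,v/1.5,z)),4))
go(lip(-.025,0,.06),13.8)
E
```

```text
front1 [-0.0465 -0.0327  0.004 ]
front2 [-0.0434  0.0283  0.004 ]
rear1 [ 0.0709 -0.0346  0.004 ]
farc [ 0.1744 -0.049   0.006 ]
farc2 [0.1823 0.0541 0.006 ]
nearR [-0.0006  0.05    0.006 ]
[0.0701 0.0276 0.004 ]
[ 0.0699 -0.0301  0.004 ]
[0.1717 0.0312 0.006 ]
[ 0.172  -0.0337  0.006 ]
shift [-0.1065 -0.0012  0.0058] num [-0.5326 -0.0061  0.0291] spin -0.0014 lipframe [ 0.0815 -0.0013  0.0658] F [ 0.34  0.92 -0.66] w -0.0 t 7.45
```

View pics/w6.png

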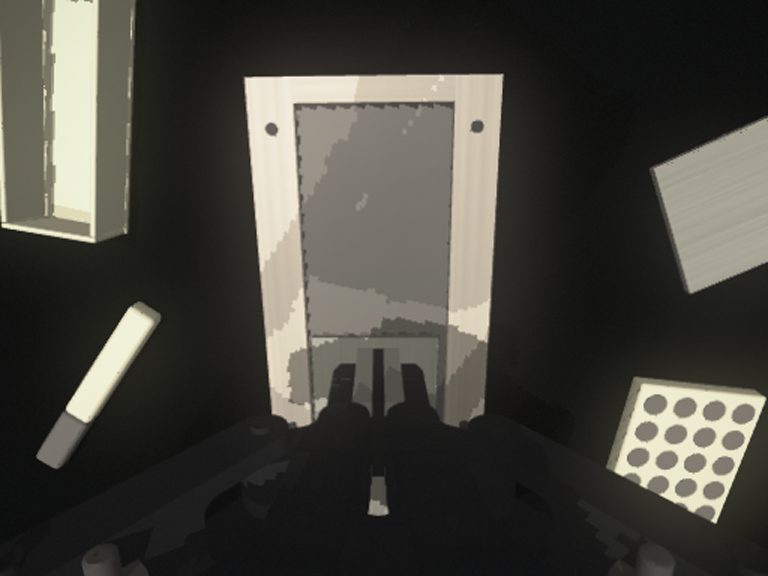

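```bash

python3 -m handwheel '[{"gripper":0.5,"dx":-0.15,"dy":0,"dz":-0.03,"spin":0},{"gripper":1,"dx":-0.33,"dy":0,"dz":0,"spin":0},{"gripper":1,"dx":-0.5,"dy":-0.005,"dz":0,"spin":0},{"gripper":1,"dx":-0.54,"dy":-0.005,"dz":0,"spin":0},{"gripper":1,"dx":-0.54,"dy":-0.005,"dz":0,"spin":0}]' 25
python3 -m handwheel '[{"gripper":1,"dx":0,"dy":0,"dz":0,"spin":0},{"gripper":1,"dx":0,"dy":0,"dz":0,"spin":0}]' 25
python3 - <<'E'
from g import *
f=env.grab_frame('wrist');save(f,'w7.png',None,1.5)
go(lip(-.025,-.0005,-.02),13.8)
E
```

```text
time: 7.87
tool_pos: [0.4561, -0.1996, 0.1356]
eef_rot: [[0.972, 0.236, -0.001], [0.236, -0.972, 0.001], [-0.001, -0.001, -1.0]]
force: [0.7, 0.1, 0.6]
gripper_width: 0.0605
time: 8.03
tool_pos: [0.4567, -0.1995, 0.1355]
eef_rot: [[0.972, 0.236, -0.001], [0.236, -0.972, 0.001], [-0.001, -0.001, -1.0]]
force: [0.8, -0.3, 0.5]
gripper_width: 0.083
shift [0.0024 0.0005 0.0854] num [0.0121 0.0023 0.4272] spin -0.0031 lipframe [-0.0273 -0.0001  0.0654] F [0.2  0.49 0.2 ] w 0.0857 t 8.0833
```

View pics/w7.png

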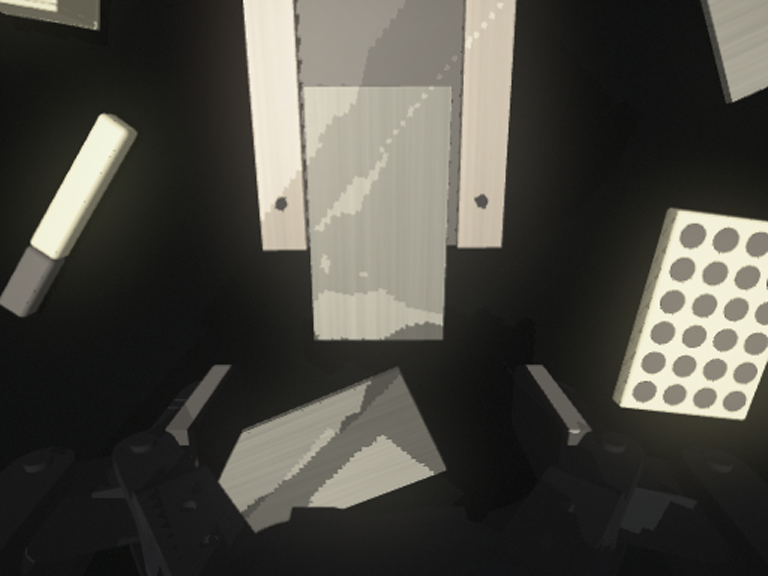

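```bash

python3 - <<'E'
from g import *
f=env.grab_frame('wrist')
for n,u,v,z in [('cf',314,340,.074),('cf',443,340,.074),('cr',303,87,.074),('cr',451,87,.074),('lipL',263,250,.076),('lipR',501,247,.076),('chL',307,249,.076),('chR',457,247,.076)]: print(n,np.round(tolip(px2w(f,u/1.5,v/1.5,z)),4))
go(lip(-.025,-.0005,-.02),13.8)
E
```

```text
cf [-0.0414  0.0295  0.004 ]
cf [-0.0416 -0.0304  0.004 ]
cr [0.0677 0.0295 0.004 ]
cr [ 0.0675 -0.0297  0.004 ]
lipL [0.0017 0.0497 0.006 ]
lipR [ 0.0027 -0.0537  0.006 ]
chL [0.002  0.0305 0.006 ]
chR [ 0.0027 -0.0346  0.006 ]
shift [0.0024 0.0005 0.0854] num [0.012  0.0024 0.4271] spin -0.0029 lipframe [-0.0273 -0.0001  0.0654] F [-0.22 -0.    0.05] w 0.0856 t 8.1333
```

```bash

python3 -m handwheel '[{"gripper":1,"dx":0.003,"dy":0.001,"dz":0.05,"spin":-0.003},{"gripper":1,"dx":0.006,"dy":0.001,"dz":0.12,"spin":-0.003},{"gripper":1,"dx":0.006,"dy":0.001,"dz":0.19,"spin":-0.003},{"gripper":1,"dx":0.006,"dy":0.001,"dz":0.25,"spin":-0.003},{"gripper":1,"dx":0.006,"dy":0.001,"dz":0.3,"spin":-0.003}]' 25
python3 g.py lip -.026 -.0003 -.02
python3 -m handwheel '[{"gripper":1,"dx":0,"dy":0,"dz":0.03,"spin":0},{"gripper":1,"dx":0,"dy":0,"dz":0.06,"spin":0},{"gripper":1,"dx":0,"dy":0,"dz":0.09,"spin":0},{"gripper":1,"dx":0,"dy":0,"dz":0.12,"spin":0}]' 25
python3 g.py lip -.026 -.0003 -.02
python3 - <<'E'
from g import *
f=env.grab_frame('wrist');save(f,'w8.png',None,1.5)
E
```

```text
time: 8.55
tool_pos: [0.4579, -0.1987, 0.0733]
eef_rot: [[0.971, 0.239, -0.003], [0.239, -0.971, 0.002], [-0.003, -0.003, -1.0]]
force: [0.1, 0.2, -0.4]
gripper_width: 0.0858
shift [0.0002 0.0006 0.0233] num [0.0011 0.0032 0.1164] spin 0.001 lipframe [-0.0262  0.0003  0.0033] F [ 0.12  0.22 -0.39] w 0.0858 t 8.55
time: 8.88
tool_pos: [0.4581, -0.1987, 0.0491]
eef_rot: [[0.971, 0.239, -0.002], [0.239, -0.971, 0.002], [-0.002, -0.002, -1.0]]
force: [0.2, -0.2, -0.7]
gripper_width: 0.0857
shift [-0.      0.0005 -0.0009] num [-0.0002  0.0023 -0.0043] spin 0.001 lipframe [-0.026   0.0002 -0.0209] F [ 0.22 -0.19 -0.7 ] w 0.0857 t 8.8833
```

View pics/w8.png

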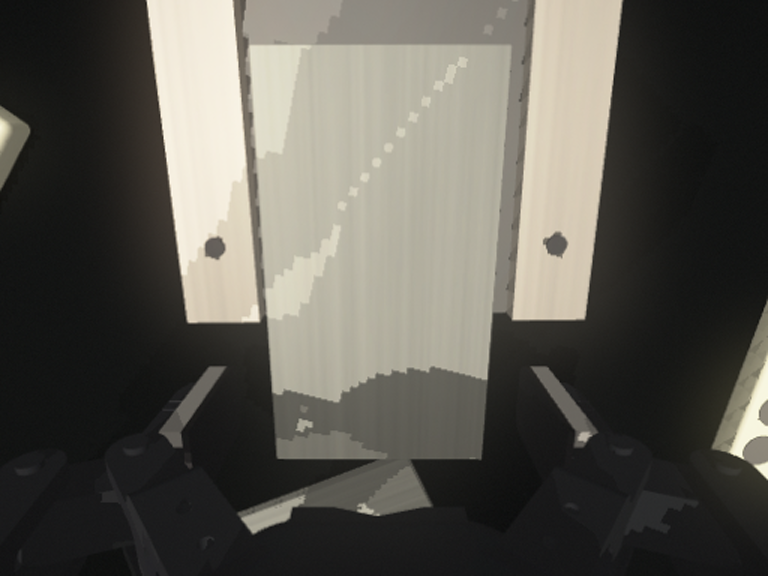

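```bash

python3 -m handwheel '[{"gripper":0.8,"dx":0,"dy":0.002,"dz":0,"spin":0},{"gripper":0.74,"dx":0,"dy":0.002,"dz":0,"spin":0},{"gripper":0.7,"dx":0,"dy":0.002,"dz":0,"spin":0},{"gripper":0.66,"dx":0,"dy":0.002,"dz":0,"spin":0},{"gripper":0.6,"dx":0,"dy":0.002,"dz":0,"spin":0}]' 25
python3 g.py lip -.026 -.0003 -.02
python3 -m handwheel '[{"gripper":0.5,"dx":0,"dy":0,"dz":0,"spin":0},{"gripper":0.5,"dx":0,"dy":0,"dz":0,"spin":0}]' 25
python3 g.py lip -.026 -.0003 -.02
python3 - <<'E'
from g import *
f=env.grab_frame('wrist');save(f,'w9.png',None,1.5)
E
```

```text
time: 9.35
tool_pos: [0.4578, -0.199, 0.0484]
eef_rot: [[0.971, 0.239, -0.003], [0.239, -0.971, 0.002], [-0.003, -0.003, -1.0]]
force: [-0.3, 0.0, 1.1]
gripper_width: 0.0591
shift [ 0.0003  0.0003 -0.0016] num [ 0.0016  0.0013 -0.0082] spin 0.0009 lipframe [-0.0263 -0.     -0.0216] F [-0.26  0.01  1.14] w 0.0591 t 9.35
time: 9.52
tool_pos: [0.4579, -0.199, 0.0484]
eef_rot: [[0.971, 0.239, -0.003], [0.239, -0.971, 0.002], [-0.003, -0.003, -1.0]]
force: [-0.0, 1.0, -1.4]
gripper_width: 0.0591
shift [ 0.0003  0.0003 -0.0016] num [ 0.0014  0.0013 -0.0078] spin 0.0009 lipframe [-0.0263 -0.     -0.0216] F [-0.01  1.03 -1.36] w 0.0591 t 9.5167
```

View pics/w9.png

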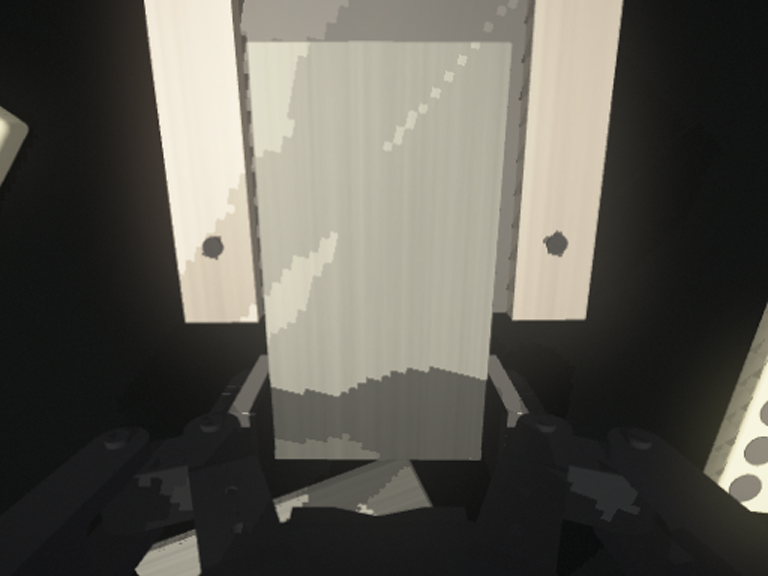

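Both pads hold the long sides, with the opening at 59 mm. Next I'll raise the grip and lift gently.

```bash

python3 -m handwheel '[{"gripper":0.5,"dx":0,"dy":0,"dz":0,"spin":0},{"gripper":0.5,"dx":0,"dy":0,"dz":-0.004,"spin":0},{"gripper":0.5,"dx":0,"dy":0,"dz":-0.01,"spin":0},{"gripper":0.5,"dx":0,"dy":0,"dz":-0.02,"spin":0},{"gripper":0.5,"dx":0,"dy":0,"dz":-0.03,"spin":0}]' 70
python3 g.py lip -.026 -.0003 -.02
python3 -m handwheel '[{"gripper":0.5,"dx":0,"dy":0,"dz":-0.03,"spin":0},{"gripper":0.5,"dx":0,"dy":0,"dz":-0.08,"spin":0},{"gripper":0.5,"dx":0,"dy":0,"dz":-0.15,"spin":0},{"gripper":0.5,"dx":0,"dy":0,"dz":-0.22,"spin":0},{"gripper":0.5,"dx":0,"dy":0,"dz":-0.25,"spin":0}]' 70
python3 g.py lip -.026 -.0003 -.02
python3 - <<'E'
from g import *
f=env.grab_frame('wrist');save(f,'w10.png',None,1.5)
f=env.grab_frame('scene');save(f,'s10.png',(185,110,335,220),5)
E
```

```text
time: 9.98
tool_pos: [0.4576, -0.1989, 0.0541]
eef_rot: [[0.971, 0.239, -0.004], [0.239, -0.971, 0.002], [-0.003, -0.003, -1.0]]
force: [0.2, -0.3, -1.4]
gripper_width: 0.0576
shift [0.0005 0.0004 0.0041] num [0.0026 0.0021 0.0207] spin 0.0009 lipframe [-0.0265  0.0001 -0.0159] F [ 0.15 -0.27 -1.45] w 0.0576 t 9.9833
time: 10.4
tool_pos: [0.4588, -0.1995, 0.1073]
eef_rot: [[0.971, 0.239, -0.001], [0.239, -0.971, 0.001], [-0.0, -0.001, -1.0]]
force: [1.3, 0.5, -1.4]
gripper_width: 0.0577
shift [-0.0005 -0.0004  0.0573] num [-0.0023 -0.0021  0.2867] spin 0.0009 lipframe [-0.0255 -0.0008  0.0373] F [ 1.26  0.51 -1.37] w 0.0577 t 10.4
```

View pics/w10.png

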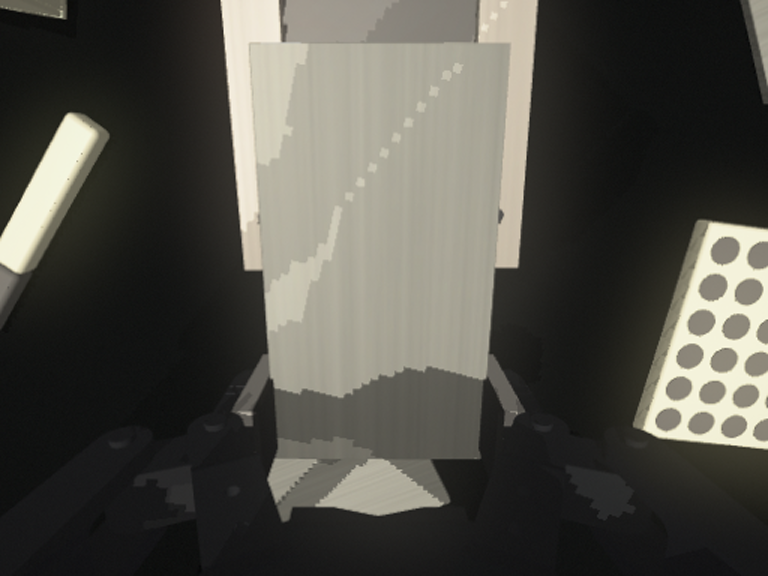

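View pics/s10.png

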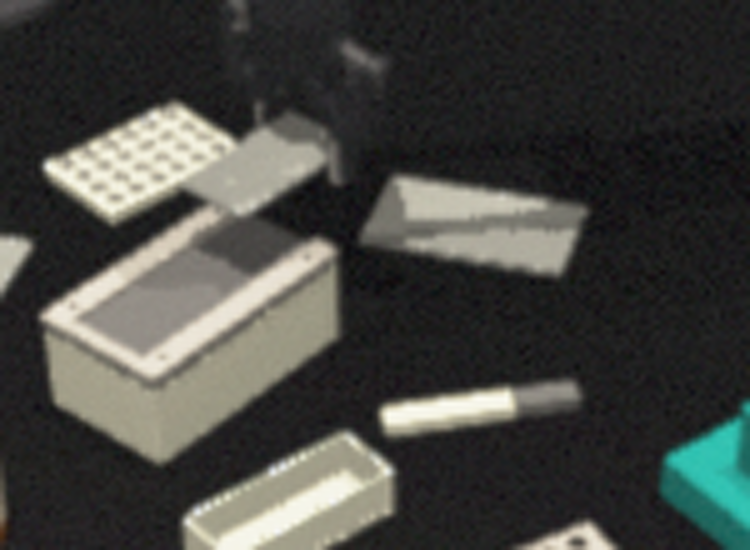

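The cover is held flat: its rear edge stays at row 42 in the wrist view, as before the lift. Its centre lies 39 mm ahead of the TCP and 23.6 mm above it.

```bash

python3 -m handwheel '[{"gripper":0.5,"dx":0.04,"dy":-0.1,"dz":-0.06,"spin":0.02},{"gripper":0.5,"dx":0.12,"dy":-0.3,"dz":-0.12,"spin":0.07},{"gripper":0.5,"dx":0.2,"dy":-0.5,"dz":-0.165,"spin":0.12},{"gripper":0.5,"dx":0.29,"dy":-0.7,"dz":-0.165,"spin":0.17},{"gripper":0.5,"dx":0.37,"dy":-0.9,"dz":-0.165,"spin":0.21}]' 70
python3 g.py w .5207 .2010 .14 -5.3
```

```text
time: 10.92
tool_pos: [0.4865, -0.0143, 0.1398]
eef_rot: [[0.997, 0.074, 0.0], [0.074, -0.997, 0.001], [0.0, -0.001, -1.0]]
force: [0.6, -0.4, -2.2]
gripper_width: 0.058
shift [ 5.000e-02 -2.122e-01 -1.000e-04] num [ 2.4980e-01 -1.0609e+00 -4.0000e-04] spin 0.2115 lipframe [0.0456 0.1725 0.0698] F [ 0.63 -0.42 -2.16] w 0.058 t 10.9167
```

```bash

python3 -m handwheel '[{"gripper":0.5,"dx":0.05,"dy":-0.18,"dz":0,"spin":0.04},{"gripper":0.5,"dx":0.1,"dy":-0.38,"dz":0,"spin":0.09},{"gripper":0.5,"dx":0.15,"dy":-0.58,"dz":0,"spin":0.14},{"gripper":0.5,"dx":0.2,"dy":-0.78,"dz":0,"spin":0.18},{"gripper":0.5,"dx":0.24,"dy":-0.95,"dz":0,"spin":0.21}]' 70
python3 -m handwheel '[{"gripper":0.5,"dx":0,"dy":-0.09,"dz":0,"spin":0},{"gripper":0.5,"dx":0,"dy":-0.09,"dz":0,"spin":0},{"gripper":0.5,"dx":0,"dy":-0.09,"dz":0,"spin":0}]' 70
python3 -m handwheel '[{"gripper":0.5,"dx":0,"dy":0,"dz":0,"spin":0},{"gripper":0.5,"dx":0,"dy":0,"dz":0,"spin":0}]' 70
python3 g.py w .5207 .2010 .14 -5.3
python3 - <<'E'
from g import *
import pickle
f=env.grab_frame('wrist');save(f,'w11.png',None,1.5);pickle.dump(dict(f),open('w11.pkl','wb'))
f=env.grab_frame('scene');save(f,'s11.png',(230,150,350,280),5);pickle.dump(dict(f),open('s11.pkl','wb'))
E
```

```text
time: 11.33
tool_pos: [0.5199, 0.1815, 0.139]
eef_rot: [[0.996, -0.092, -0.001], [-0.092, -0.996, 0.001], [-0.001, -0.001, -1.0]]
force: [1.0, -0.0, -0.8]
gripper_width: 0.0576
time: 11.58
tool_pos: [0.5209, 0.2003, 0.1376]
eef_rot: [[0.996, -0.089, -0.003], [-0.089, -0.996, -0.0], [-0.003, 0.0, -1.0]]
force: [-0.8, 0.1, -2.0]
gripper_width: 0.0583
time: 11.75
tool_pos: [0.5207, 0.1993, 0.137]
eef_rot: [[0.996, -0.09, -0.004], [-0.09, -0.996, -0.001], [-0.004, 0.001, -1.0]]
force: [0.1, -0.1, -1.4]
gripper_width: 0.0578
shift [-0.0001 -0.0017 -0.003 ] num [-0.0007 -0.0086 -0.0151] spin 0.0028 lipframe [0.1297 0.3718 0.067 ] F [ 0.06 -0.06 -1.43] w 0.0578 t 11.75
```

View pics/w11.png

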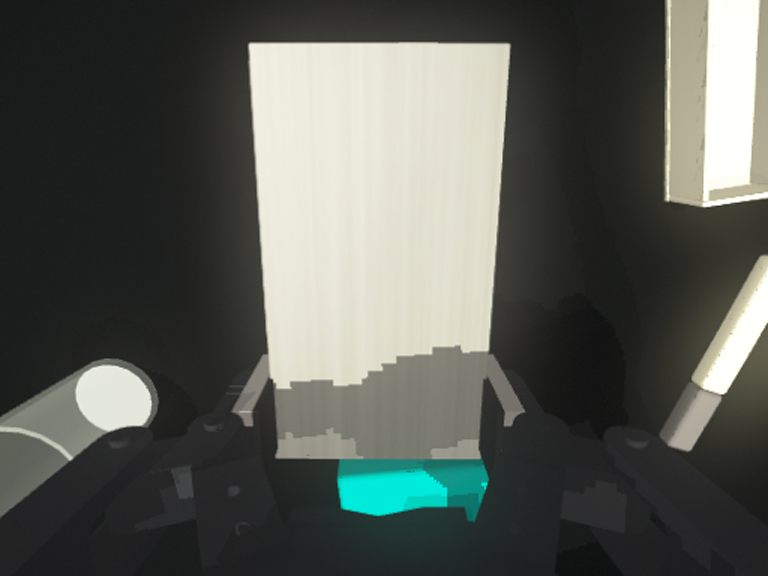

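View pics/s11.png

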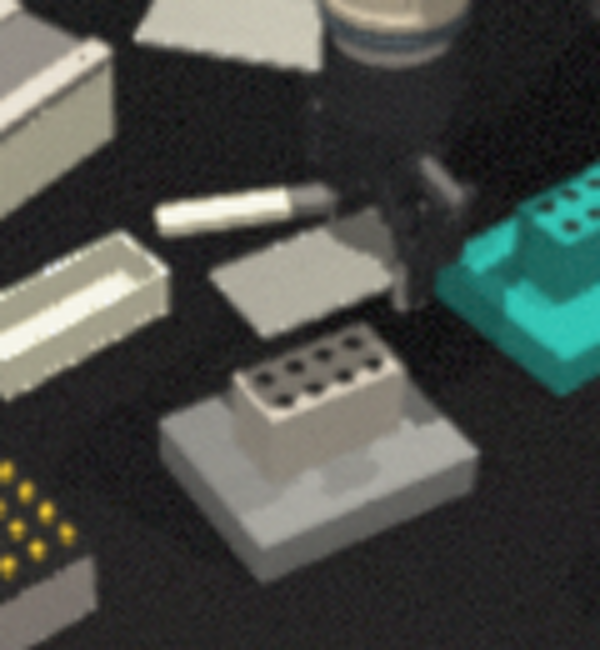

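```bash

python3 - <<'E'
from g import *
import pickle
f=pickle.load(open('s11.pkl','rb'))
def P(x,y,z): return px2w(f,230+(x+.5)/5-.5,150+(y+.5)/5-.5,z)
B=np.array([P(x,y,.085) for x,y in [(231,379),(275,421),(405,370),(362,323)]])
C=np.array([P(x,y,.1626) for x,y in [(208,273),(266,339),(397,284)]])
print(np.round(B,4),B.mean(0)); print(np.round(C,4),(C[0]+C[2])/2)
h=pickle.load(open('w11.pkl','rb'))
for u,v in [(249,43),(510,43),(482,459),(275,459)]: print(np.round(px2w(h,u/1.5,v/1.5,.1626),4))
go([.5207,.2010,.08],-5.3)
E
```

```text
[[0.6044 0.172  0.085 ]
 [0.6046 0.2144 0.085 ]
 [0.5182 0.2252 0.085 ]
 [0.5131 0.1791 0.085 ]] [0.56008811 0.19766046 0.085     ]
[[0.6123 0.1604 0.1626]
 [0.6187 0.2228 0.1626]
 [0.5326 0.2297 0.1626]] [0.57247475 0.1950557  0.1626    ]
[0.6168 0.2193 0.1626]
[0.6115 0.1612 0.1626]
[0.5033 0.1705 0.1626]
[0.5089 0.23   0.1626]
shift [-0.0002 -0.0019  0.0575] num [-0.0012 -0.0093  0.2873] spin 0.002 lipframe [0.1299 0.3716 0.0675] F [ 0.09  0.07 -1.76] w 0.0574 t 11.85
```

```bash

python3 -m handwheel '[{"gripper":0.5,"dx":0,"dy":-0.005,"dz":0.04,"spin":0.002},{"gripper":0.5,"dx":0,"dy":-0.01,"dz":0.11,"spin":0.002},{"gripper":0.5,"dx":0,"dy":-0.01,"dz":0.18,"spin":0.002},{"gripper":0.5,"dx":0,"dy":-0.01,"dz":0.24,"spin":0.002},{"gripper":0.5,"dx":0,"dy":-0.01,"dz":0.28,"spin":0.002}]' 70
python3 -m handwheel '[{"gripper":0.5,"dx":0,"dy":0,"dz":0.015,"spin":0},{"gripper":0.5,"dx":0,"dy":0,"dz":0.02,"spin":0},{"gripper":0.5,"dx":0,"dy":0,"dz":0.02,"spin":0}]' 70
python3 g.py w .5207 .2010 .0634 -5.3
```

```text
time: 12.27
tool_pos: [0.5196, 0.2006, 0.078]
eef_rot: [[0.996, -0.092, -0.007], [-0.092, -0.996, -0.002], [-0.007, 0.002, -1.0]]
force: [0.2, -0.1, -2.3]
gripper_width: 0.0577
time: 12.52
tool_pos: [0.5193, 0.2005, 0.0734]
eef_rot: [[0.996, -0.092, -0.008], [-0.092, -0.996, -0.002], [-0.008, 0.003, -1.0]]
force: [0.5, -0.7, -1.6]
gripper_width: 0.0577
shift [ 0.0014 -0.0006  0.01  ] num [ 0.0071 -0.0031  0.0498] spin -0.0001 lipframe [0.1287 0.3733 0.0034] F [ 0.48 -0.71 -1.55] w 0.0577 t 12.5167
```

```bash

python3 -m handwheel '[{"gripper":0.5,"dx":0.002,"dy":-0.003,"dz":0.005,"spin":0},{"gripper":0.5,"dx":0.004,"dy":-0.003,"dz":0.01,"spin":0},{"gripper":0.5,"dx":0.006,"dy":-0.003,"dz":0.015,"spin":0},{"gripper":0.5,"dx":0.007,"dy":-0.003,"dz":0.02,"spin":0},{"gripper":0.5,"dx":0.007,"dy":-0.003,"dz":0.025,"spin":0}]' 70
python3 -m handwheel '[{"gripper":0.5,"dx":0,"dy":0,"dz":0.0035,"spin":0},{"gripper":0.5,"dx":0,"dy":0,"dz":0.007,"spin":0},{"gripper":0.5,"dx":0,"dy":0,"dz":0.0105,"spin":0},{"gripper":0.5,"dx":0,"dy":0,"dz":0.014,"spin":0}]' 70
python3 g.py w .5207 .2010 .0634 -5.3
```

```text
time: 12.93
tool_pos: [0.5209, 0.2011, 0.0686]
eef_rot: [[0.996, -0.092, -0.007], [-0.092, -0.996, -0.002], [-0.007, 0.002, -1.0]]
force: [-0.3, -0.3, -1.8]
gripper_width: 0.0581
time: 13.27
tool_pos: [0.5209, 0.201, 0.0658]
eef_rot: [[0.996, -0.092, -0.007], [-0.092, -0.996, -0.002], [-0.007, 0.003, -1.0]]
force: [-0.1, 0.0, -1.9]
gripper_width: 0.0577
shift [-0.0002  0.      0.0024] num [-0.0011  0.0002  0.0118] spin -0.0001 lipframe [ 0.1304  0.3734 -0.0042] F [-0.14  0.04 -1.88] w 0.0577 t 13.2667
```

```bash

python3 -m handwheel '[{"gripper":0.5,"dx":0,"dy":0,"dz":0.0025,"spin":0},{"gripper":0.5,"dx":0,"dy":0,"dz":0.005,"spin":0},{"gripper":0.5,"dx":0,"dy":0,"dz":0.0075,"spin":0},{"gripper":0.5,"dx":0,"dy":0,"dz":0.0075,"spin":0}]' 70
python3 g.py w .5207 .2010 .0634 -5.3
```

```text
time: 13.6
tool_pos: [0.521, 0.2011, 0.0643]
eef_rot: [[0.996, -0.092, -0.007], [-0.092, -0.996, -0.002], [-0.007, 0.002, -1.0]]
force: [-1.1, -0.9, 0.5]
gripper_width: 0.0581
shift [-0.0003  0.0001  0.0009] num [-0.0014  0.0005  0.0047] spin -0.0001 lipframe [ 0.1304  0.3734 -0.0057] F [-1.11 -0.9   0.46] w 0.0581 t 13.6
```

```bash

python3 -m handwheel '[{"gripper":0.5,"dx":0,"dy":0,"dz":0.0015,"spin":0},{"gripper":0.5,"dx":0,"dy":0,"dz":0.003,"spin":0},{"gripper":0.5,"dx":0,"dy":0,"dz":0.003,"spin":0}]' 70
python3 g.py w .5207 .2010 .0634 -5.3
```

```text
time: 13.85
tool_pos: [0.5211, 0.2011, 0.064]
eef_rot: [[0.996, -0.092, -0.007], [-0.092, -0.996, -0.002], [-0.007, 0.002, -1.0]]
force: [0.1, 0.8, -0.8]
gripper_width: 0.0577
shift [-0.0004  0.0002  0.0006] num [-0.002   0.0008  0.0028] spin -0.0 lipframe [ 0.1306  0.3735 -0.006 ] F [ 0.11  0.83 -0.81] w 0.0577 t 13.85
```

```bash

python3 -m handwheel '[{"gripper":0.5,"dx":0,"dy":0,"dz":0.002,"spin":0},{"gripper":0.5,"dx":0,"dy":0,"dz":0.004,"spin":0},{"gripper":0.5,"dx":0,"dy":0,"dz":0.004,"spin":0}]' 70
python3 -m handwheel '[{"gripper":0.5,"dx":0,"dy":0,"dz":0.002,"spin":0},{"gripper":0.5,"dx":0,"dy":0,"dz":0.003,"spin":0}]' 70
python3 - <<'E'
from g import *
f=env.grab_frame('scene');save(f,'s12.png',(230,150,350,280),5)
E
```

```text
time: 14.1
tool_pos: [0.5214, 0.2012, 0.0639]
eef_rot: [[0.996, -0.092, -0.006], [-0.092, -0.996, -0.001], [-0.006, 0.002, -1.0]]
force: [-0.6, -1.3, 3.0]
gripper_width: 0.0579
time: 14.27
tool_pos: [0.5216, 0.2013, 0.0639]
eef_rot: [[0.996, -0.092, -0.005], [-0.092, -0.996, -0.001], [-0.005, 0.001, -1.0]]
force: [-1.9, -1.3, 4.9]
gripper_width: 0.0583
```

View pics/s12.png

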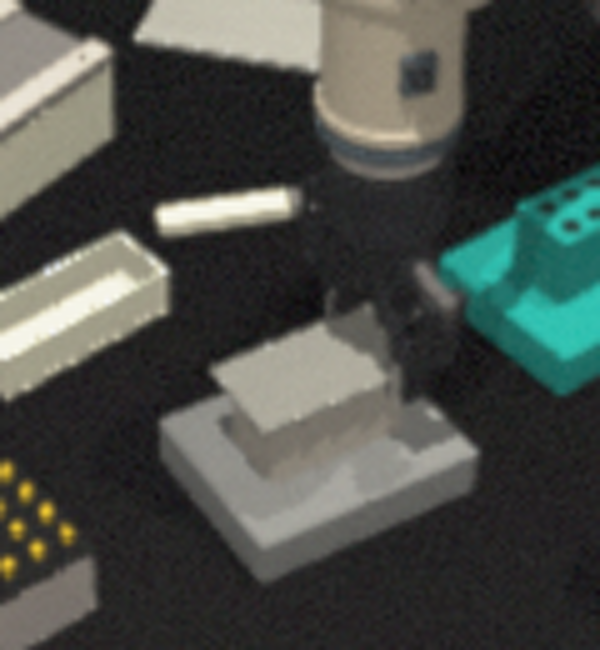

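The cover sits on the block with about 5 N of contact and its edges parallel to the block's. Releasing now.

```bash

python3 -m handwheel '[{"gripper":0.5,"dx":0,"dy":0,"dz":-0.001,"spin":0},{"gripper":0.6,"dx":0,"dy":0,"dz":-0.001,"spin":0},{"gripper":0.7,"dx":0,"dy":0,"dz":-0.001,"spin":0},{"gripper":0.85,"dx":0,"dy":0,"dz":-0.001,"spin":0},{"gripper":1,"dx":0,"dy":0,"dz":-0.001,"spin":0}]' 20
python3 -m handwheel '[{"gripper":1,"dx":0,"dy":0,"dz":0,"spin":0},{"gripper":1,"dx":0,"dy":0,"dz":0,"spin":0},{"gripper":1,"dx":0,"dy":0,"dz":0,"spin":0}]' 20
python3 - <<'E'
from g import *
f=env.grab_frame('wrist');save(f,'w13.png',None,1.5)
E
```

```text
time: 14.73
tool_pos: [0.5215, 0.2012, 0.0637]
eef_rot: [[0.996, -0.092, -0.006], [-0.092, -0.996, -0.001], [-0.005, 0.002, -1.0]]
force: [1.0, 0.4, 0.3]
gripper_width: 0.0814
time: 14.98
tool_pos: [0.5214, 0.2012, 0.0635]
eef_rot: [[0.996, -0.092, -0.006], [-0.092, -0.996, -0.001], [-0.006, 0.002, -1.0]]
force: [0.7, -0.6, -0.3]
gripper_width: 0.0857
```

View pics/w13.png

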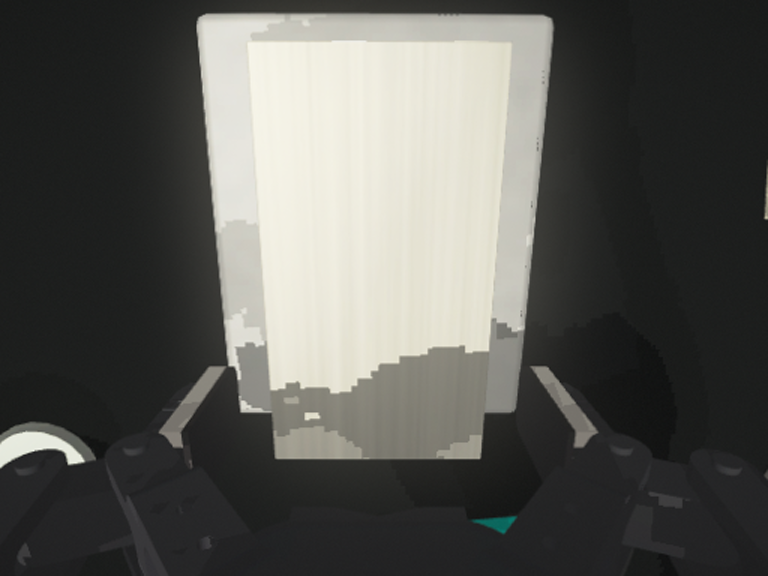

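Released: the cover is centred and square over the base, with both fingers clear (left gap 225–270, right 485–530). I'll retreat straight up, then back out of the top view.

```bash

python3 -m handwheel '[{"gripper":1,"dx":0,"dy":0,"dz":-0.05,"spin":0},{"gripper":1,"dx":0,"dy":0,"dz":-0.15,"spin":0},{"gripper":1,"dx":0,"dy":0,"dz":-0.3,"spin":0},{"gripper":1,"dx":0,"dy":0,"dz":-0.5,"spin":0},{"gripper":1,"dx":0,"dy":0,"dz":-0.65,"spin":0}]' 20
python3 -m handwheel '[{"gripper":1,"dx":-0.1,"dy":0.2,"dz":-0.05,"spin":0},{"gripper":1,"dx":-0.2,"dy":0.4,"dz":-0.1,"spin":0},{"gripper":1,"dx":-0.25,"dy":0.6,"dz":-0.1,"spin":0},{"gripper":1,"dx":-0.3,"dy":0.8,"dz":-0.1,"spin":0},{"gripper":1,"dx":-0.35,"dy":0.95,"dz":-0.1,"spin":0}]' 20
python3 -m handwheel '[{"gripper":1,"dx":0,"dy":0,"dz":0,"spin":0},{"gripper":1,"dx":0,"dy":0,"dz":0,"spin":0}]' 20
python3 - <<'E'
from g import *
import pickle
f=env.grab_frame('top');save(f,'t14.png',(165,150,225,220),8);save(f,'t14f.png',None,1.5);pickle.dump(dict(f),open('t14.pkl','wb'))
f=env.grab_frame('scene');save(f,'s14.png',(230,150,350,280),5)
E
```

```text
time: 15.45
tool_pos: [0.5223, 0.2014, 0.1972]
eef_rot: [[0.996, -0.092, -0.004], [-0.092, -0.996, -0.001], [-0.004, 0.001, -1.0]]
force: [0.1, -0.2, 0.4]
gripper_width: 0.0852
time: 15.87
tool_pos: [0.4342, 0.0172, 0.2191]
eef_rot: [[0.996, -0.092, -0.001], [-0.092, -0.996, -0.001], [-0.001, 0.001, -1.0]]
force: [0.6, -0.5, -0.3]
gripper_width: 0.0859
time: 16.03
tool_pos: [0.4339, 0.0156, 0.2208]
eef_rot: [[0.995, -0.096, 0.002], [-0.096, -0.995, -0.001], [0.002, 0.001, -1.0]]
force: [-0.0, -0.4, 0.0]
gripper_width: 0.0855
```

View pics/t14.png

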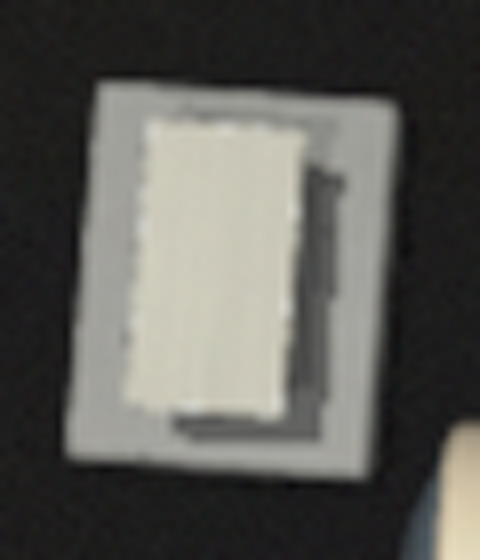

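View pics/t14f.png

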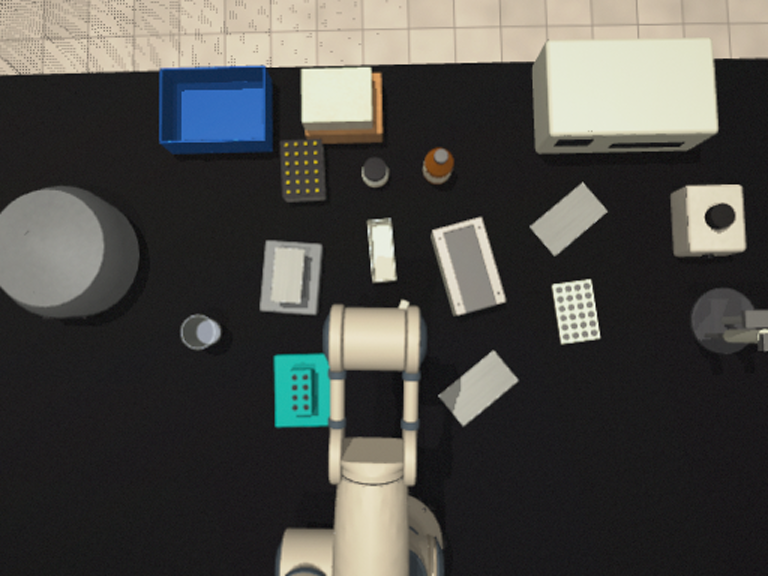

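View pics/s14.png

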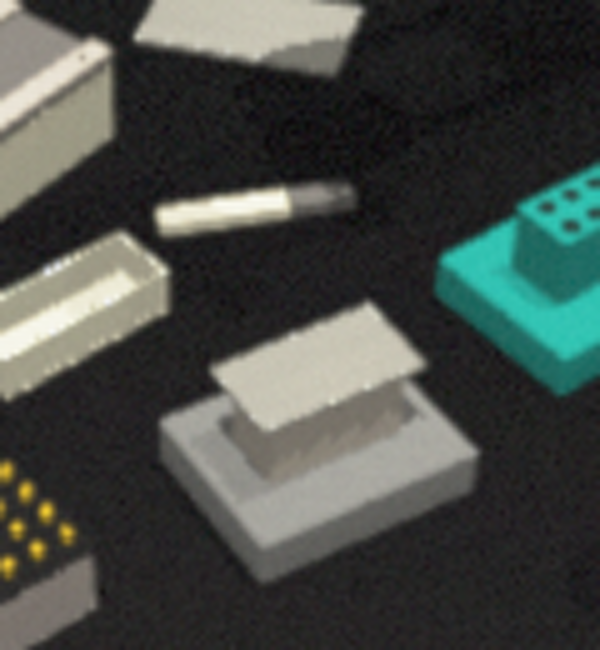

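```bash

python3 - <<'E'
from g import *
import pickle
f=pickle.load(open('t14.pkl','rb'))
C=np.array([px2w(f,165+(x+.5)/8-.5,150+(y+.5)/8-.5,.089) for x,y in [(147,120),(307,130),(285,418),(127,405)]])
c=C.mean(0);a=np.radians(-5.3);d=c-[.5599,.1975,.089]
print(c,'along',d[0]*np.cos(a)+d[1]*np.sin(a),'across',-d[0]*np.sin(a)+d[1]*np.cos(a),np.linalg.norm(C[0]-C[1]),np.linalg.norm(C[0]-C[3]),np.degrees(np.arctan2(*(C[0]-C[3])[[1,0]])))
print(env.finish_job())
E
```

```text
[0.559044   0.19651484 0.089     ] along -0.0007613421592285866 across -0.0010600189254731192 0.06113397481299265 0.10871329765487174 -4.59916613028125
the job is handed in; nothing more can be done
None
```

The cover plate is on the heat block and the job is handed in, at about 16 s of the 58 s allowed. No verdict comes back, so the figures below are my own checks.

- **Slide:** I pushed the plate from behind with the shut fingers, 1.6 mm above the channel floor, instead of pressing on it. That put no press on the plate or the tray. It ended hanging about 41 mm over the front edge, still flat.
- **Lift:** I gripped the two long sides at 25 N, raised the grip to 70 N, and lifted the plate. It stayed flat and did not slip.
- **Placing:** I set it down on the grey heat block with about 5 N of contact, let go, and moved the arm well clear.

| Last check (top camera) | Measured | Allowed |
|---|---|---|
| Off-centre along the block | 0.8 mm | 12 mm |
| Off-centre across the block | 1.1 mm | 10 mm |
| Angle to the block | about 0.7° | 10° |

The scene camera shows it flat, and the bystanders look unmoved in the final pictures; the arm partly hides the marker from above, but the scene camera shows it in place. The force readings stayed within about 5 N throughout.

Two readings disagreed along the way. One wrist picture taken while the arm was still moving was 5 to 8 mm off, and a retake once it had nearly settled agreed to about 2 mm. The wrist camera also put the tray's front edge about 2 mm from where the top camera did, which was within the clearance I had left.

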